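# Open the gauge carton and set its knob to zero

### The job

Get the red bench gauge in the carton ready for use: swing both carton flaps up and well over to the outside, past upright, so that the gauge lies open. Then turn the gauge's black knob until its red pointer lies right on the blue zero mark of the white scale plate, without shifting the plate. Let go, leave the flaps open, and do not disturb the other things on the bench.

Things in the scene. Friction and masses are not known exactly. Their poses are not given: they have to be found in the camera images.
- carton: open cardboard carton, 220 (x) x 240 (y) x 130 high, walls 4, fixed to the bench; origin at the centre of its underside, z up, x points away from the robot, y to its left. Its front and back have no flaps. Nothing inside (gauge, foam blocks at the sides) stands higher than the rim
- flap_left (a joint): left flap of the carton (a cardboard panel 214 long x 80 wide x 4 thick, hinged along the top of the carton's +y wall): angle in rad, 0 = lying level over the opening (shut), pi/2 = upright, grows as the free edge swings up and outwards to the +y side, stop at 2.6; starts ajar
- flap_left_hinge (a point): middle of the left flap's hinge line, 118 to the +y side of the carton's centre and 132 above the table
- flap_left_edge (a point): middle of the left flap's free edge, 80 from the hinge line. The crease is stiff: the flap stays where it is left and moves under about 1 N at this edge, pushed along its arc (up and outwards); starts ajar, and pushed level while still low it may bind against the finger
- flap_right (a joint): right flap of the carton (a cardboard panel 214 long x 80 wide x 4 thick, hinged along the top of the carton's -y wall): angle in rad, 0 = lying level over the opening (shut), pi/2 = upright, grows as the free edge swings up and outwards to the -y side, stop at 2.6; starts ajar
- flap_right_hinge (a point): middle of the right flap's hinge line, 118 to the -y side of the carton's centre and 132 above the table
- flap_right_edge (a point): middle of the right flap's free edge, 80 from the hinge line. The crease is stiff: the flap stays where it is left and moves under about 1 N at this edge, pushed along its arc (up and outwards); starts ajar, and pushed level while still low it may bind against the finger
- knob (a joint): zero-setting knob of the red gauge bolted inside the carton: angle in rad, counterclockwise seen looking down on its face is positive, 0 = pointer straight up the slope, stops at +-2.2. The gauge's face slopes 35 deg: it leans back and looks up and towards the robot, so that the knob's axis tilts 35 deg from vertical towards the carton's -x. Turns with about 0.1 N m and stays where it is left
- knob_grip (a point): point to grip the knob, on its axis: the centre of a black upright bar grip 56 long x 16 thick that rises 34 off its base disc (42 across); 10 below the bar's top and 30 above the white scale plate. Its z axis is the knob's axis (out of the face), x runs along the bar in the direction of the red pointer, y across the bar
- pointer_tip (a point): tip of the knob's flat red pointer, 56 from the axis, just above the scale plate
- zero_mark (a point): zero mark: the only blue mark, a bar 16 x 7, on the round white scale plate (132 across, 4 thick, other marks black) under the knob; the point is 56 from the axis at the pointer's height, so it coincides with pointer_tip when the pointer reads zero. The plate is clamped, at an angle that differs from time to time
- screwdriver: green-handled screwdriver, 200 long, lying left of the carton, loose; origin at its underside; a bystander, leave alone
- cassette: stack of round steel sprockets, 110 across and 33 high, right of the carton, loose; origin at its underside; a bystander, leave alone
- pedal: black bicycle pedal, about 105 x 120 and 25 high, behind the carton, loose; origin at its underside; a bystander, leave alone
- oil_can: green bottle, 60 across and 150 high, loose; origin at its underside; a bystander, leave alone
- hub: aluminium wheel hub, 100 long, lying, 58 high, loose; origin at its underside; a bystander, leave alone
- crank: aluminium crank arm, 205 long, 20 high, lying flat, loose; origin at its underside; a bystander, leave alone
- parts_pot: steel cup, 90 across, 80 high, loose; origin at its underside; a bystander, leave alone

How it is judged:
By the outcome, as a careful person would: the job done as asked, in the order asked, and still so for the second after the job is handed in, with the robot touching nothing.
It also fails if it takes over 61 s, if anything falls off the work surface, if the arm or the gripper's body presses on something with over 40 N, if the wrist force passes 120 N, or if a joint passes its speed limit or range.

### The arm

A 6-joint arm with a two-finger parallel gripper is mounted at the origin on the work surface. World frame = base frame: x ahead of the robot, y to its left, z up, the work surface at z = 0. Lengths are in m, angles in rad, forces in N, time in s.
With the tool pointing down it reaches from about 0.375 to 0.9 m from the base axis. Payload 3.1 kg.
Tool frame: the origin (TCP) lies midway between the tips of the shut fingers; the grasp point (between the pads) lies 19 mm behind it (pinch_z is the distance from the TCP to the grasp point, in m); y points along the fingers, z is the direction in which the jaws open and shut, and the axes are right-handed (so a half turn about y gives the same grasp; the last joint's range is limited). The gripper opens to 87 mm and grips with 3 to 60 N. Pads are 19 mm wide; open, the fingers measure 117 mm over their backs; the gripper's body (75 mm by 190 mm) begins 51 mm behind the grasp point.
Start: joints at [-1.345, 0.527, 1.433, -0, 1.181, -0.178], TCP at [0.246, -0.575, 0.223] pointing down, gripper open.
Joint ranges: [-3.08, 3.08], [-0.75, 2.2], [0.22, 2.44], [-1.43, 4.57], [0, 2.65], [-2.85, 2.85]. Speed limits (rad/s): [2.79, 2.79, 3.14, 3.14, 3.14, 3.14].

### API

Orientations are given as a unit quaternion [x, y, z, w].
In Python, from rig import * gives the robot as it stands.
- The arm moves only by the tool drive_tool, never from a script. Its argument "plan" is a list of rows, each a list of 7 numbers: the shift along the tool's x, y, z in mm, then the turn, a rotation vector about the tool's x, y, z in degrees, then the finger opening in mm, from 0 to 87. A call has 1 to 10 rows; each row is the pose to reach, as a shift and turn from the pose commanded when the call began, along the tool's axes at that moment; what a row does not reach only later rows make up. A row lasts 1/10 s, in which the tool goes at most 50 mm and 8.59 degrees, less where a joint would pass 70% of its speed; a pose out of reach is approached as far as the arm can. A call with a gripper value outside its range is refused whole. The fingers move at their own pace and stop on an object; "newtons" is the grip in N (left out, the last holds). Time passes only in rows, so rows that repeat a pose let the fingers close. It gives the time, the measured TCP pose, the force and the opening at its end, in the units of the state.
- get_obs(): the state, without advancing time (a new reading comes with each control period).
- camera(name): name is "scene" or "top" or "wrist"; returns the picture (400x640x3 uint8, blue, green, red); there is no depth.
- get_calibration(name): a dict with "fx", "fy", "cx", "cy" (pixels), "origin" and "rotation" of the camera in the world; the wrist camera has in their place "tool_from_camera" (4x4, takes a point from camera to tool coordinates, whose origin is the TCP and whose axes are the tool frame's). Camera axes: x right, y down, z forward; pixel columns grow to the right and rows downward; lengths in m; the calibration is good to about 2 mm. A picture is of the moment at which its call begins: read the wrist's pose just before it. get_calibration takes no time and is no camera call.
- hand_in(): hands the job in, once; it reports no verdict.
Trained networks look in the newest picture that a camera, given by its name, has taken for a name from the list of things; names that differ only in an ending like _2 or _b are one class to them, and where a whole thing is asked for, a point or a joint stands for the part that bears it (a point fixed in the world has none). Each returns a list of dicts, best first, with "conf" (0 to 1); they miss things now and then, are a little off and sometimes report something else, mostly with a low value. They report only what shows in the picture. A call takes as long as a camera call.
- spot_in(camera, target): "location" ([column, row] in pixels, amid what is visible of it).
- mark_of(camera, target): "location" ([column, row] in pixels: a listed point, or the origin of a listed thing).
The state is a dict: "time": time; "q": joint angles; "joint_velocities": joint speeds; "joint_torque": joint torques, N m; "position": TCP position; "tool_rot": TCP orientation; "ft_force": force on the tool from outside, world axes, zero at the start; "moment": the same for the moment, N m; "grip_width": finger opening in m.
Only numpy, scipy, OpenCV 4.12 (cv2) and the standard library are available. Lean on these libraries where they do the work, as an engineer would, in place of code of your own. Each camera call takes 0.05 s, during which the arm holds its last target. There are 200 camera calls.

## Working session

There is one attempt and no reset: what is moved stays moved. The work goes in short steps, Python scripts to look and compute and a tool call to move; the robot and the scene stay as the last step left them, time stands still between calls to the robot, and variables do not carry over. Pictures are saved under pics/ and viewed, about 8 in all and at most 12, crops included, and the job is handed in when it is done.

Besides the shell and the picture viewer there is one more tool, called after "Call:" by a JSON object that holds its "api" and its "payload". drive_tool: Moves the arm, as the interface text tells. Its arguments: {"type":"object","properties":{"plan":{"type":"array","items":{"type":"array","items":{"type":"number"}}},"newtons":{"type":"number"}},"required":["plan"]}

```bash
ls; mkdir -p pics; cat > h.py <<'E'
from rig import *
import numpy as np, cv2
from scipy.spatial.transform import Rotation as R
def ray(cam,uv,obs=None):
    c=get_calibration(cam)
    d=np.array([(uv[0]-c["cx"])/c["fx"],(uv[1]-c["cy"])/c["fy"],1.])
    if "origin" in c: o=np.array(c["origin"]);Rm=np.array(c["rotation"])
    else:
        o_=obs or get_obs();T=np.eye(4);T[:3,:3]=R.from_quat(o_["tool_rot"]).as_matrix();T[:3,3]=o_["position"]
        M=T@np.array(c["tool_from_camera"]);o=M[:3,3];Rm=M[:3,:3]
    return o,Rm@d
def atz(cam,uv,z,obs=None):
    o,d=ray(cam,uv,obs);return o+d*(z-o[2])/d[2]
def proj(cam,p,obs=None):
    c=get_calibration(cam)
    if "origin" in c: o=np.array(c["origin"]);Rm=np.array(c["rotation"])
    else:
        o_=obs or get_obs();T=np.eye(4);T[:3,:3]=R.from_quat(o_["tool_rot"]).as_matrix();T[:3,3]=o_["position"]
        M=T@np.array(c["tool_from_camera"]);o=M[:3,3];Rm=M[:3,:3]
    q=Rm.T@(np.array(p)-o);return np.array([q[0]/q[2]*c["fx"]+c["cx"],q[1]/q[2]*c["fy"]+c["cy"]])
E
python3 - <<'E'
from h import *
np.set_printoptions(precision=3,suppress=True)
o=get_obs();print(o)
for c in ["top","scene"]:
    cv2.imwrite(f"pics/{c}0.png",camera(c)); k=get_calibration(c);print(c,k["origin"],k["fx"],np.array(k["rotation"]))
    for t in ["carton","flap_left_hinge","flap_right_hinge","flap_left_edge","flap_right_edge","knob_grip","pointer_tip","zero_mark","oil_can","parts_pot","hub","crank","cassette","screwdriver","pedal"]:
        r=mark_of(c,t)[:1]
        if r: 
            z=.132 if 'hinge' in t else 0
            print(t,r[0]["location"],round(r[0]["conf"],2),atz(c,r[0]["location"],z))
E
```

```text
pics
{'time': 0.0, 'q': array([-1.346,  0.528,  1.434, -0.   ,  1.181, -0.179]), 'joint_velocities': array([-0.001, -0.001,  0.   ,  0.001,  0.   , -0.001]), 'joint_torque': array([  0.   , -44.004, -17.659,   0.063,   0.058,  -0.   ]), 'position': array([ 0.245, -0.574,  0.222]), 'tool_rot': array([-0.142,  0.694, -0.692,  0.142]), 'ft_force': array([-0.397,  0.765, -0.5  ]), 'moment': array([-0.064, -0.003, -0.089]), 'grip_width': 0.08696901707614357}
top [ 0.477 -0.009  1.473] 425.51916138719685 [-0.698  0.715 -0.027  0.025]Traceback (most recent call last):
  File "<stdin>", line 10, in <module>
  File "h.py", line 13, in atz
    o,d=ray(cam,uv,obs);return o+d*(z-o[2])/d[2]
        ~~~^^^^^^^^^^^^
  File "h.py", line 11, in ray
    return o,Rm@d
             ~~^~
ValueError: matmul: Input operand 1 has a mismatch in its core dimension 0, with gufunc signature (n?,k),(k,m?)->(n?,m?) (size 3 is different from 4)
```

Rotation is a quaternion; fix.

```bash
sed -i 's/Rm=np.array(c\["rotation"\])/Rm=R.from_quat(c["rotation"]).as_matrix()/' h.py
python3 - <<'E'
from h import *
np.set_printoptions(precision=3,suppress=True)
ims=[]
for c in ["top","scene"]:
    cv2.imwrite(f"pics/{c}0.png",camera(c)); k=get_calibration(c);print(c,k["origin"],k["fx"])
    for t in ["carton","flap_left_hinge","flap_right_hinge","flap_left_edge","flap_right_edge","knob_grip","pointer_tip","zero_mark","oil_can","parts_pot","hub","crank","cassette","screwdriver","pedal"]:
        r=mark_of(c,t)[:1]
        if r: 
            z=.132 if 'hinge' in t else 0
            print(t,r[0]["location"],round(r[0]["conf"],2),atz(c,r[0]["location"],z))
E
```

```text
top [ 0.477 -0.009  1.473] 425.51916138719685
carton [361.6, 245.2] 0.67 [ 0.437 -0.128  0.   ]
flap_left_hinge [260.6, 215.2] 0.9 [0.543 0.198 0.132]
flap_right_hinge [338.2, 227.7] 0.61 [ 0.497 -0.046  0.132]
flap_left_edge [338.1, 227.9] 0.73 [ 0.499 -0.049  0.   ]
flap_right_edge [319.3, 220.9] 0.95 [0.524 0.016 0.   ]
knob_grip [298.8, 227.3] 0.68 [0.504 0.087 0.   ]
pointer_tip [316.6, 218.0] 0.54 [0.535 0.025 0.   ]
zero_mark [300.8, 206.3] 0.71 [0.577 0.079 0.   ]
oil_can [186.1, 201.3] 0.84 [0.604 0.476 0.   ]
parts_pot [428.4, 175.9] 0.76 [ 0.672 -0.369  0.   ]
hub [165.4, 247.6] 0.6 [0.445 0.547 0.   ]
crank [475.0, 225.2] 0.89 [ 0.496 -0.523  0.   ]
cassette [362.1, 246.7] 0.76 [ 0.432 -0.13   0.   ]
screwdriver [253.9, 215.5] 0.79 [0.549 0.241 0.   ]
pedal [305.9, 161.5] 0.81 [0.733 0.058 0.   ]
scene [1.071 0.68  1.424] 514.6939462217276
carton [355.7, 230.4] 0.83 [0.514 0.062 0.   ]
flap_left_hinge [378.2, 241.1] 0.56 [0.535 0.185 0.132]
flap_right_hinge [341.2, 180.9] 0.57 [ 0.493 -0.047  0.132]
flap_left_edge [370.1, 216.0] 0.83 [ 0.443  0.047 -0.   ]
flap_right_edge [345.8, 182.9] 0.72 [ 0.426 -0.105  0.   ]
knob_grip [360.2, 211.7] 0.61 [0.458 0.015 0.   ]
pointer_tip [356.0, 232.6] 0.58 [0.518 0.069 0.   ]
zero_mark [346.1, 221.7] 0.8 [0.518 0.018 0.   ]
oil_can [422.4, 350.7] 0.87 [0.602 0.476 0.   ]
parts_pot [244.0, 164.0] 0.93 [ 0.662 -0.38   0.   ]
hub [483.4, 336.0] 0.94 [0.435 0.547 0.   ]
crank [264.1, 116.0] 0.91 [ 0.485 -0.529  0.   ]
cassette [338.7, 177.0] 0.65 [ 0.43  -0.139  0.   ]
screwdriver [385.9, 279.7] 0.79 [0.546 0.251 0.   ]
pedal [303.3, 263.1] 0.9 [0.715 0.058 0.   ]
```

View pics/top0.png

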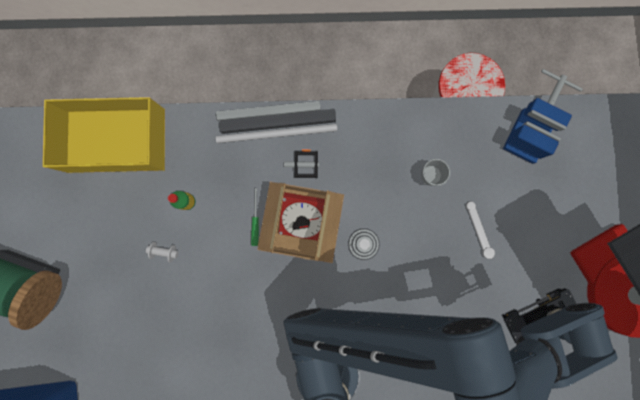

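View pics/scene0.png

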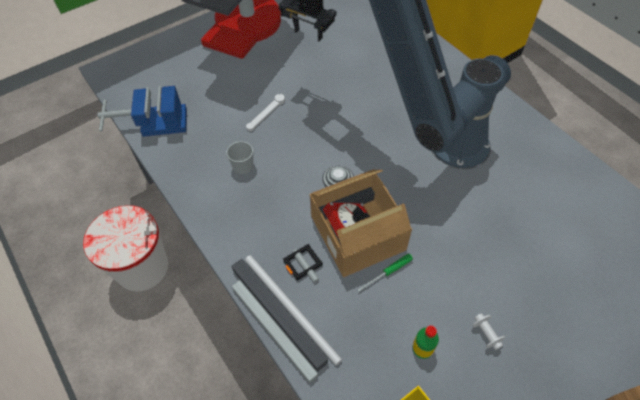

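```bash
python3 - <<'E'
from h import *
a=cv2.resize(cv2.imread("pics/top0.png")[160:280,230:390],(800,600),interpolation=cv2.INTER_CUBIC)[:, :]
b=cv2.resize(cv2.imread("pics/scene0.png")[150:300,290:440],(600,600),interpolation=cv2.INTER_CUBIC)
a=cv2.resize(a,(440,330));b=cv2.resize(b,(360,360));
im=np.zeros((360,800,3),np.uint8);im[:330,:440]=a;im[:,440:]=b
cv2.imwrite("pics/z.png",im)
E
```

```text
(no output)
```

View pics/z.png

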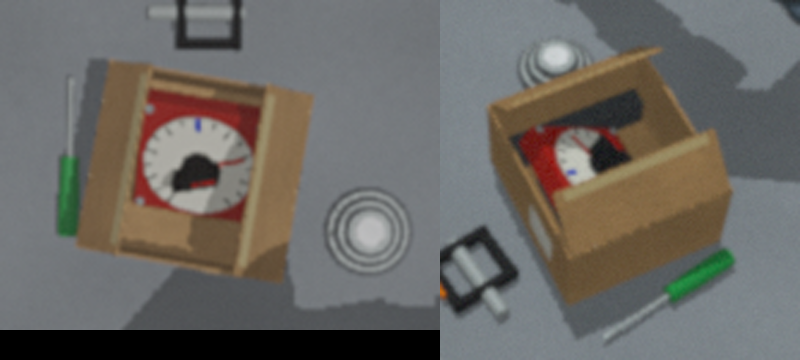

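```bash
cat >> h.py <<'E'
np.set_printoptions(precision=3,suppress=True)
def to_plan(pos,Rm=None):
    """shift mm, rotvec deg in current tool axes"""
    o=get_obs();T=R.from_quat(o["tool_rot"]);s=T.inv().apply(np.array(pos)-o["position"])*1000
    r=(T.inv()*R.from_matrix(Rm)).as_rotvec(degrees=True) if Rm is not None else np.zeros(3)
    return s.round(1),r.round(1)
E
python3 - <<'E'
from h import *
HL=atz("top",(262,215.2),.132);HR=atz("top",(338.3,227.8),.132);C=(HL+HR)/2
y=(HL-HR);L=np.linalg.norm(y);y/=L;x=np.array([y[1],-y[0],0]);print(HL,HR,C,L,"yaw",np.degrees(np.arctan2(x[1],x[0])))
for H,s,uv in((HL,1,(278.7,218.2)),(HR,-1,(230+254/2.75,160+178/2.75))):
    o,d=ray("top",uv);t=((H-o)@x)/(d@x)
    # intersect the plane through H with normal x
    p=o+d*t;print("edge",p,"r",np.linalg.norm(p-H))
    # best angle by projection
    A=np.linspace(0,2.6,261);e=[np.linalg.norm(proj("top",H+.08*(-s*np.cos(a)*y+np.sin(a)*np.array([0,0,1])))-uv) for a in A]
    print("angle",A[np.argmin(e)],min(e))
    for n in ("scene",):
        E=H+.08*(-s*np.cos(A[np.argmin(e)])*y+np.sin(A[np.argmin(e)])*np.array([0,0,1]));print(E,proj(n,E),proj(n,H))
o=get_obs();print(R.from_quat(o["tool_rot"]).as_matrix())
E
```

```text
[0.542 0.194 0.132] [ 0.497 -0.046  0.132] [0.52  0.074 0.132] 0.2437193907901475 yaw -10.756129434828782
edge [0.533 0.145 0.092] r 0.06295161212528862
angle 0.73 0.5865365586680162
[0.531 0.135 0.185] [369.409 218.642] [378.07  244.536]
edge [0.506 0.003 0.199] r 0.08336338050155781
angle 0.89 0.053886629209901976
[0.506 0.004 0.194] [348.144 182.008] [340.207 181.763]
[[-0.92  -0.     0.393]
 [-0.393 -0.    -0.92 ]
 [ 0.    -1.     0.   ]]
```

```bash
python3 - <<'E'
from h import *
Rt=np.array([[-.982,0,-.187],[.187,0,-.982],[0,-1,0]]).astype(float)
u,_,v=np.linalg.svd(Rt);Rt=u@v
print(to_plan([.52,.074,.27],Rt))
E
```

```text
(array([-507.2,  -47.4, -488.7]), array([-0. , 33.9,  0. ]))
```

Call:
{"api": "drive_tool", "payload": {"plan": [[-507, -48, -489, 0, 34, 0, 0], [-507, -48, -489, 0, 34, 0, 0], [-507, -48, -489, 0, 34, 0, 0], [-507, -48, -489, 0, 34, 0, 0], [-507, -48, -489, 0, 34, 0, 0], [-507, -48, -489, 0, 34, 0, 0], [-507, -48, -489, 0, 34, 0, 0], [-507, -48, -489, 0, 34, 0, 0], [-507, -48, -489, 0, 34, 0, 0], [-507, -48, -489, 0, 34, 0, 0]]}}

```text
time: 2.7
position: [0.4403, -0.1134, 0.2571]
tool_rot: [-0.067, -0.704, 0.704, 0.067]
ft_force: [1.0, -1.4, -0.0]
grip_width: 0.0151
```

```bash
python3 - <<'E'
from h import *
Rt=np.array([[-.982,0,-.187],[.187,0,-.982],[0,-1,0]]).astype(float)
u,_,v=np.linalg.svd(Rt);Rt=u@v
print(get_obs()["position"],to_plan([.52,.074,.27],Rt))
E
```

```text
[ 0.44  -0.113  0.257] (array([ -42.9,  -13. , -199. ]), array([-0. , -0.1, -0.1]))
```

Call:
{"api": "drive_tool", "payload": {"plan": [[-43, -13, -199, 0, 0, 0, 0], [-43, -13, -199, 0, 0, 0, 0], [-43, -13, -199, 0, 0, 0, 0], [-43, -13, -199, 0, 0, 0, 0], [-43, -13, -199, 0, 0, 0, 0], [-43, -13, -199, 0, 0, 0, 0]]}}

```text
time: 3.3
position: [0.5196, 0.0734, 0.2695]
tool_rot: [-0.066, -0.704, 0.704, 0.066]
ft_force: [0.2, -0.4, -0.5]
grip_width: 0.0003
```

```bash
python3 - <<'E'
from h import *
o=get_obs();print(o["position"],o["grip_width"]);cv2.imwrite("pics/w1.png",camera("wrist"))
for t in ["flap_left_edge","flap_right_edge","knob_grip","pointer_tip","zero_mark"]:
    print(t,[(r["location"],round(r["conf"],2)) for r in mark_of("wrist",t)[:2]])
H=np.array([.542,.192,.132]);
print(get_calibration("wrist"))
E
```

```text
[0.52  0.073 0.27 ] 0.00034856170951833585
flap_left_edge [([247.3, 216.5], 0.96)]
flap_right_edge [([405.4, 215.0], 0.56)]
knob_grip [([323.5, 202.6], 0.88), ([246.8, 215.7], 0.45)]
pointer_tip [([370.2, 166.7], 0.88)]
zero_mark [([319.7, 146.6], 0.58)]
{'fx': 307.98028116085425, 'fy': 307.98028116085425, 'cx': 321.37857194992284, 'cy': 204.23740771599947, 'tool_from_camera': array([[ 0.001,  0.964,  0.265, -0.071],
       [-0.   , -0.265,  0.964, -0.164],
       [ 1.   , -0.001,  0.   ,  0.001],
       [ 0.   ,  0.   ,  0.   ,  1.   ]])}
```

View pics/w1.png

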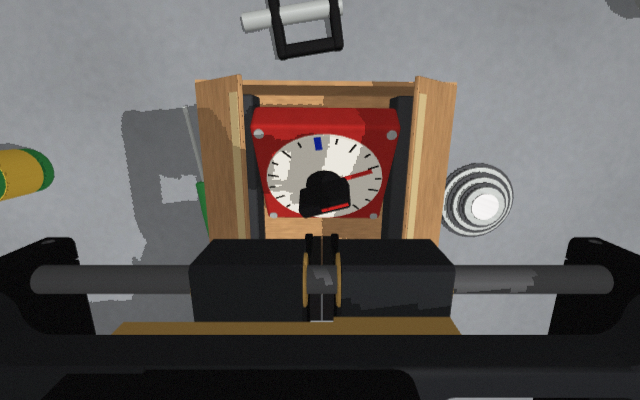

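Call:
{"api": "drive_tool", "payload": {"plan": [[0, 50, 0, 0, 0, 0, 0], [0, 95, -10, 0, 0, 0, 0], [0, 105, -30, 0, 0, 0, 0], [0, 103, -47, 0, 0, 0, 0], [0, 99, -60, 0, 0, 0, 0], [0, 95, -74, 0, 0, 0, 0], [0, 92, -89, 0, 0, 0, 0], [0, 90, -101, 0, 0, 0, 0], [0, 91, -115, 0, 0, 0, 0], [0, 93, -130, 0, 0, 0, 0]]}}

```text
time: 4.6
position: [0.5441, 0.2006, 0.1764]
tool_rot: [-0.067, -0.704, 0.704, 0.067]
ft_force: [-0.2, -1.8, 0.4]
grip_width: 0.0002
```

Call:
{"api": "drive_tool", "payload": {"plan": [[0, 4, -11, 0, 0, 0, 0], [0, 8, -22, 0, 0, 0, 0], [0, 8, -22, 0, 0, 0, 0], [0, 8, 25, 0, 0, 0, 0], [0, 10, 75, 0, 0, 0, 0], [0, 11, 125, 0, 0, 0, 0], [0, 11, 160, 0, 0, 0, 0], [0, 9, 177, 0, 0, 0, 0], [0, 6, 190, 0, 0, 0, 0], [0, 2, 204, 0, 0, 0, 0]]}}

```text
time: 5.6
position: [0.5063, 0.0005, 0.1757]
tool_rot: [0.068, 0.705, -0.703, -0.067]
ft_force: [0.6, 2.3, 2.4]
grip_width: 0.0004
```

Call:
{"api": "drive_tool", "payload": {"plan": [[0, -3, 15, 0, 0, 0, 0], [0, -5, 28, 0, 0, 0, 0], [0, -4, 42, 0, 0, 0, 0], [0, -2, 56, 0, 0, 0, 0], [0, 2, 67, 0, 0, 0, 0], [0, 6, 78, 0, 0, 0, 0], [0, 6, 78, 0, 0, 0, 0], [0, 0, 40, 0, 0, 0, 0], [0, -50, 5, 0, 0, 0, 0], [0, -100, -20, 0, 0, 0, 0]]}}

```text
time: 6.6
position: [0.5065, 0.0128, 0.2591]
tool_rot: [0.065, 0.704, -0.704, -0.069]
ft_force: [2.1, -1.2, -1.0]
grip_width: 0.0003
```

```bash
python3 - <<'E'
from h import *
a=camera("top");b=camera("scene")
im=np.zeros((400,800,3),np.uint8);im[:300,:400]=cv2.resize(a[160:280,230:390],(400,300),interpolation=3);im[:,400:]=cv2.resize(b[140:300,290:450],(400,400),interpolation=3)
cv2.imwrite("pics/z2.png",im)
for c in("top","scene"):
  for t in ["flap_left_edge","flap_right_edge","knob_grip","pointer_tip","zero_mark"]:
    print(c,t,[(r["location"],round(r["conf"],2)) for r in mark_of(c,t)[:2]])
E
```

```text
top flap_left_edge [([237.9, 209.5], 0.68)]
top flap_right_edge [([355.1, 229.4], 0.63)]
top knob_grip []
top pointer_tip []
top zero_mark []
scene flap_left_edge [([390.4, 253.4], 0.98), ([345.2, 206.2], 0.35)]
scene flap_right_edge [([332.3, 159.8], 0.74)]
scene knob_grip [([358.9, 210.7], 0.63)]
scene pointer_tip [([347.1, 207.0], 0.64)]
scene zero_mark [([347.7, 220.6], 0.63)]
```

View pics/z2.png

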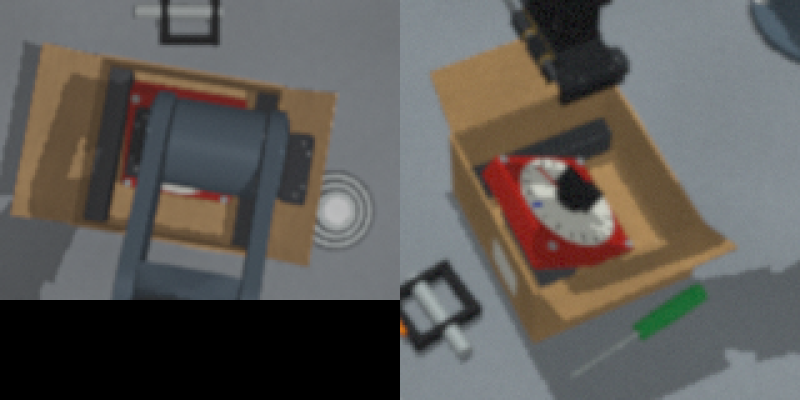

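```bash
cat >> h.py <<'E'
def tri(rays):
    A=np.zeros((3,3));b=np.zeros(3)
    for o,d in rays:
        d=d/np.linalg.norm(d);P=np.eye(3)-np.outer(d,d);A+=P;b+=P@o
    p=np.linalg.solve(A,b);return p,[np.linalg.norm((np.eye(3)-np.outer(d,d)/(d@d))@(p-o)) for o,d in rays]
E
python3 - <<'E'
from h import *
Rt=np.array([[-.982,0,-.187],[.187,0,-.982],[0,-1,0]]);w=dict(position=np.array([.52,.0733,.2697]),tool_rot=R.from_matrix(Rt).as_quat())
xc=np.array([.982,-.187,0]);yc=np.array([.187,.982,0]);C=np.array([.52,.074,0]);z=np.array([0,0,1.])
for n,uw,us,ut in(("knob",(323.5,202.6),(359,211),None),("tip",(370.2,166.7),(347,207),(316.6,218)),("zero",(319.7,146.6),(347,221),(300.8,206.3))):
    rs=[ray("wrist",uw,w),ray("scene",us)]
    if ut: rs.append(ray("top",ut))
    p,e=tri(rs);print(n,p,np.array(e),"carton",(p-C)@xc,(p-C)@yc,p[2])
for H,s,uv in((C+.118*yc+.132*z,1,(237.9,209.5)),(C-.118*yc+.132*z,-1,(355.1,229.4))):
    A=np.linspace(0,2.6,261);e=[np.linalg.norm(proj("top",H+.08*(-s*np.cos(a)*yc+np.sin(a)*z))-uv) for a in A];print(A[np.argmin(e)],min(e))
E
```

```text
knob [0.511 0.071 0.128] [0.003 0.003] carton -0.007807323157784096 -0.00448209045094921 0.12805089316256407
tip [0.529 0.021 0.103] [0.006 0.006 0.002] carton 0.018632013112585243 -0.049987538296662574 0.10325310012668562
zero [0.565 0.07  0.12 ] [0.005 0.005 0.004] carton 0.044693844742816465 0.004408450156192855 0.12036024374663272
2.6 1.940495025894756
2.3000000000000003 0.7274582643880326
```

```bash
cat >> h.py <<'E'
xc=np.array([.982,-.187,0]);yc=np.array([.187,.982,0]);zz=np.array([0,0,1.])
xc/=np.linalg.norm(xc);yc/=np.linalg.norm(yc)
C0=np.array([.52,.074,0]);ax=-np.sin(np.radians(35))*xc+np.cos(np.radians(35))*zz
uu=np.cos(np.radians(35))*xc+np.sin(np.radians(35))*zz
G=C0-.008*xc-.004*yc+.118*zz      # knob grip estimate
def face(th=0):  # tool with jaw axis -yc turned by th (deg, ccw about ax)
    M=np.column_stack([-uu,-ax,-yc]);return R.from_rotvec(np.radians(th)*ax).as_matrix()@M
E
python3 - <<'E'
from h import *
print(to_plan(G+.11*ax,face()))
E
```

```text
(array([ 70.5,  50.8, -60.2]), array([-0. , -0.1, 35.1]))
```

Call:
{"api": "drive_tool", "payload": {"plan": [[30, 10, -40, 0, 0, 8.5, 0], [50, 25, -60, 0, 0, 17, 0], [70, 45, -60, 0, 0, 25, 0], [70, 51, -60, 0, 0, 33, 0], [70, 51, -60, 0, 0, 35, 0], [70, 51, -60, 0, 0, 35, 0]]}}

```text
time: 7.8
position: [0.4551, 0.0683, 0.2148]
tool_rot: [-0.265, -0.642, 0.709, -0.125]
ft_force: [0.6, -0.9, -0.5]
grip_width: 0.0006
```

```bash
python3 - <<'E'
from h import *
print(to_plan(G+.11*ax,face()))
o=get_obs();print(o["q"]);cv2.imwrite("pics/w2.png",camera("wrist"))
for t in ["knob_grip","pointer_tip","zero_mark"]:
    print(t,[(r["location"],round(r["conf"],2)) for r in mark_of("wrist",t)[:2]])
print(proj("wrist",G,o),proj("wrist",G-.03*ax+.056*uu,o))
E
```

```text
(array([ 10.7,   0.5, -13.7]), array([-2.7, -0.2,  2.6]))
[ 0.006  0.231  2.215 -0.802  0.209  2.532]
knob_grip [([301.5, 221.6], 0.81)]
pointer_tip [([350.0, 187.4], 0.89)]
zero_mark []
[299.456 207.101] [298.621 142.143]
```

View pics/w2.png

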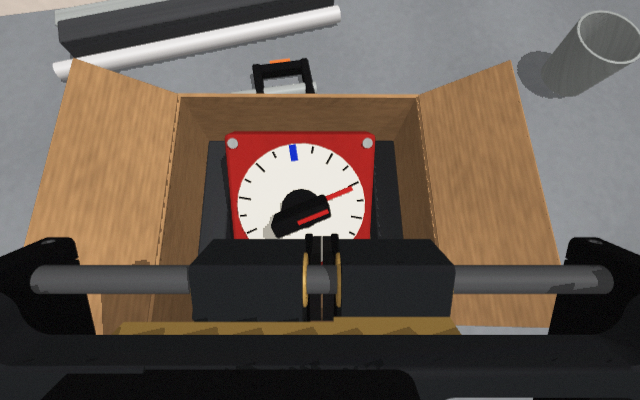

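```bash
cat > fit.py <<'E'
from h import *
from scipy.optimize import least_squares
Rt=np.column_stack([-xc,-zz,-yc])
w1=dict(position=np.array([.52,.0733,.2697]),tool_rot=R.from_matrix(Rt).as_quat())
o=get_obs()
ob=[("wrist",w1,"tip",(371.5,167)),("wrist",w1,"zero",(318,144)),("wrist",o,"tip",(351,188)),("wrist",o,"zero",(293.5,152.5)),("wrist",o,"top",(302,214)),
("scene",None,"zero",(347,221)),("scene",None,"knob",(359,211)),("scene",None,"tip",(347,207))]
def pts(p):
    g=p[:3];c=g-.03*ax;f=lambda a:c+.056*(np.cos(a)*uu+np.sin(a)*yc)
    return dict(knob=g,top=g+.01*ax,tip=f(p[3]),zero=f(p[4]))
def res(p):
    q=pts(p);return np.concatenate([(proj(c,q[n],s)-uv)*(1 if c=="wrist" else .7) for c,s,n,uv in ob])
s=least_squares(res,np.r_[G,-1.3,.1],loss="soft_l1");print(s.x[:3],"deg",np.degrees(s.x[3:]),"carton",(s.x[:3]-C0)@xc,(s.x[:3]-C0)@yc,"\n",res(s.x).reshape(-1,2))
E
python3 fit.py
```

```text
[0.507 0.071 0.108] deg [-69.652   6.98 ] carton -0.012232972769845174 -0.0055632926606680394 
 [[ 0.327  1.042]
 [ 0.006 -1.784]
 [ 0.933 -1.033]
 [-0.127  0.146]
 [-0.965  5.371]
 [-2.68   0.357]
 [ 1.231  1.629]
 [-2.753 -0.323]]
```

```bash
cat >> h.py <<'E'
G=np.array([.507,.071,.108])
def tilt(t,th=0):
    t=np.radians(t);y=np.sin(t)*xc-np.cos(t)*zz;M=np.column_stack([-(np.cos(t)*xc+np.sin(t)*zz),y,-yc]);return R.from_rotvec(np.radians(th)*ax).as_matrix()@M
def F(u,v,h):return G+(u*uu+v*yc+h*ax)/1000
E
python3 - <<'E'
from h import *
print(to_plan(F(-28,-33,45),tilt(20)))
E
```

```text
(array([45.8, 74.3, 17.2]), array([ -2.7,  -0.6, -12.3]))
```

Call:
{"api": "drive_tool", "payload": {"plan": [[46, 40, 17, -2.7, -0.6, -8, 0], [46, 74, 17, -2.7, -0.6, -12.3, 0], [46, 74, 17, -2.7, -0.6, -12.3, 0], [46, 74, 17, -2.7, -0.6, -12.3, 0], [46, 74, 17, -2.7, -0.6, -12.3, 0], [46, 74, 17, -2.7, -0.6, -12.3, 0]]}}

```text
time: 8.6
position: [0.4531, 0.0478, 0.129]
tool_rot: [-0.189, -0.682, 0.704, -0.057]
ft_force: [-0.6, -1.5, -0.1]
grip_width: 0.0003
```

```bash
python3 - <<'E'
from h import *
o=get_obs();print(o["q"],o["position"],o["ft_force"])
for f in [(-28,-33,45),(-28,-34,-5),(-11,-34.6,-5),(-5.7,-34.3,-5),(-1,-32.7,-5),(3.4,-30,-5),(5.8,-27.4,-5),(3,-40,-5),(3,-40,60)]: print(f,*to_plan(F(*f),tilt(20)))
E
```

```text
[-0.127  0.418  2.193 -0.113  0.182  1.741] [0.453 0.048 0.129] [-0.564 -1.509 -0.116]
(-28, -33, 45) [0.2 0.2 0.2] [ 0.  -0.1 -0.1]
(-28, -34, -5) [-12.7  48.5   1.2] [ 0.  -0.1 -0.1]
(-11, -34.6, -5) [-29.1  44.1   1.7] [ 0.  -0.1 -0.1]
(-5.7, -34.3, -5) [-34.2  42.7   1.4] [ 0.  -0.1 -0.1]
(-1, -32.7, -5) [-38.8  41.5  -0.2] [ 0.  -0.1 -0.1]
(3.4, -30, -5) [-43.   40.4  -2.9] [ 0.  -0.1 -0.1]
(5.8, -27.4, -5) [-45.3  39.8  -5.5] [ 0.  -0.1 -0.1]
(3, -40, -5) [-42.6  40.5   7.1] [ 0.  -0.1 -0.1]
(3, -40, 60) [-25.9 -22.3   7.1] [ 0.  -0.1 -0.1]
```

Call:
{"api": "drive_tool", "payload": {"plan": [[-13, 48, 1, 0, 0, 0, 0], [-13, 48, 1, 0, 0, 0, 0], [-20, 46, 2, 0, 0, 0, 0], [-29, 44, 2, 0, 0, 0, 0], [-34, 43, 1, 0, 0, 0, 0], [-39, 42, 0, 0, 0, 0, 0], [-43, 40, -3, 0, 0, 0, 0], [-43, 40, -3, 0, 0, 0, 0]]}}

```text
time: 9.4
position: [0.5076, 0.0411, 0.1075]
tool_rot: [-0.189, -0.682, 0.704, -0.059]
ft_force: [-1.5, -1.3, 1.1]
grip_width: 0.0004
```

```bash
cat > look.py <<'E'
from h import *
import sys
o=get_obs();print(o["time"],o["position"],o["ft_force"],o["grip_width"]);cv2.imwrite(f"pics/{sys.argv[1]}.png",camera("wrist"))
for t in ["knob_grip","pointer_tip","zero_mark"]:
    print(t,[(r["location"],round(r["conf"],2)) for r in mark_of("wrist",t)[:2]])
c=G-.03*ax
def ang(uv):
    s,d=ray("wrist",uv,o);p=s+d*(((c-s)@ax)/(d@ax))-c;return np.degrees(np.arctan2(p@yc,p@uu)),np.linalg.norm(p)
for t in ["pointer_tip","zero_mark"]:
    r=mark_of("wrist",t)
    if r: print(t,ang(r[0]["location"]))
print("proj",proj("wrist",G,o),[proj("wrist",c+.056*(np.cos(a)*uu+np.sin(a)*yc),o) for a in np.radians([7,-15,-70])])
E
python3 look.py w3
```

```text
9.4 [0.508 0.041 0.108] [-1.529 -1.341  1.108] 0.0003703437554881076
knob_grip []
pointer_tip [([322.3, 170.5], 0.79)]
zero_mark [([253.5, 157.2], 0.61)]
pointer_tip (np.float64(-36.130783884474056), np.float64(0.05266394761172094))
zero_mark (np.float64(9.548704694325583), np.float64(0.05156753074702938))
proj [268.214 259.93 ] [array([255.622, 149.356]), array([293.284, 151.849]), array([356.661, 204.812])]
```

View pics/w3.png

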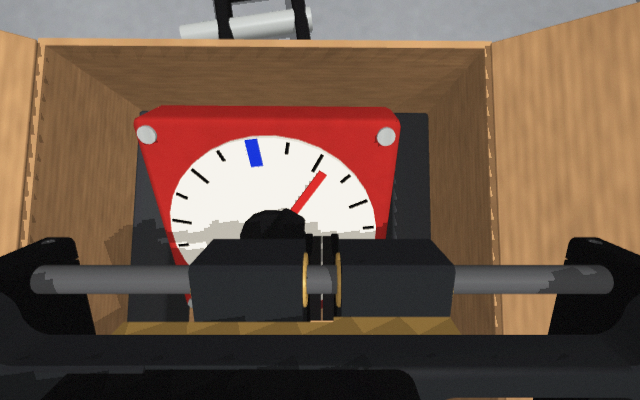

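Call:
{"api": "drive_tool", "payload": {"plan": [[-3, -1, -3, 0, 0, 0, 0], [-7, -2, -8, 0, 0, 0, 0], [-7, -2, -8, 0, 0, 0, 0], [-2, -2, 8, 0, 0, 0, 0], [12, -60, 8, 0, 0, 0, 0], [22, -100, -25, 0, 0, 0, 0], [22, -100, -25, 0, 0, 0, 87], [22, -100, -25, 0, 0, 0, 87]]}}

```text
time: 10.5
position: [0.4572, 0.0769, 0.1939]
tool_rot: [-0.188, -0.682, 0.704, -0.06]
ft_force: [0.8, -0.8, -0.2]
grip_width: 0.0098
```

```bash
python3 look.py w4
```

```text
10.5 [0.457 0.077 0.194] [ 0.762 -0.795 -0.202] 0.009805321574893734
knob_grip [([314.8, 188.4], 0.95)]
pointer_tip [([332.4, 117.6], 0.74)]
zero_mark [([310.0, 114.2], 0.85), ([600.2, 161.3], 0.42)]
pointer_tip (np.float64(-15.482056915596095), np.float64(0.052588316171786574))
zero_mark (np.float64(5.774007342936977), np.float64(0.053838361776666344))
proj [316.094 185.163] [array([308.328, 111.831]), array([333.004, 113.632]), array([373.597, 152.104])]
```

View pics/w4.png

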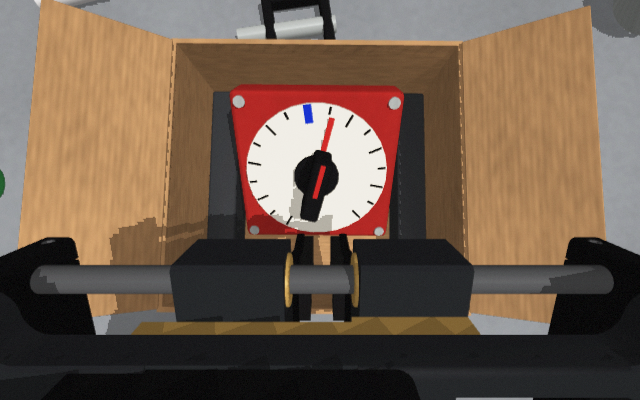

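```bash
cat >> h.py <<'E'
def gp(th,d=.010):
    M=tilt(20,th);return G+d*M[:,1],M
E
python3 - <<'E'
from h import *
for th,d in((-15.5,-.05),(-15.5,.01)): print(to_plan(*gp(th,d)))
E
```

```text
(array([-17.9,  45.7,  -1.7]), array([-4. , 14.9,  0. ]))
(array([-18.4, 105.5,  -5.9]), array([-4. , 14.9,  0. ]))
```

Call:
{"api": "drive_tool", "payload": {"plan": [[-10, 20, -1, -2, 7.5, 0, 55], [-18, 46, -2, -4, 15, 0, 55], [-18, 46, -2, -4, 15, 0, 55], [-18, 46, -2, -4, 15, 0, 55], [-18, 80, -4, -4, 15, 0, 55], [-18, 105, -6, -4, 15, 0, 55], [-18, 105, -6, -4, 15, 0, 55]]}}

```text
time: 11.5
position: [0.5093, 0.0722, 0.0985]
tool_rot: [0.274, 0.708, -0.65, -0.026]
ft_force: [-0.6, -0.1, -0.3]
grip_width: 0.0553
```

```bash
python3 - <<'E'
from h import *
o=get_obs();print(o["q"],o["position"],o["ft_force"],o["moment"],o["grip_width"],to_plan(*gp(-15.5)))
E
```

```text
[-0.1    0.531  2.094  0.246  0.161  1.67 ] [0.509 0.072 0.098] [-0.584 -0.065 -0.256] [ 0.11   0.189 -0.019] 0.05527025292522921 (array([-1.7,  0.3,  0.6]), array([-0. ,  0.1,  0.2]))
```

Close with moderate grip.

Call:
{"api": "drive_tool", "payload": {"plan": [[-1, 0, 0, 0, 0, 0, 0], [-1, 0, 0, 0, 0, 0, 0], [-1, 0, 0, 0, 0, 0, 0], [-1, 0, 0, 0, 0, 0, 0], [-1, 0, 0, 0, 0, 0, 0], [-1, 0, 0, 0, 0, 0, 0]], "newtons": 25}}

```text
time: 12.1
position: [0.5112, 0.0716, 0.101]
tool_rot: [0.277, 0.708, -0.65, -0.025]
ft_force: [-1.5, 5.8, 5.8]
grip_width: 0.0162
```

```bash
python3 look.py w5; python3 - <<'E'
from h import *
o=get_obs();print(o["moment"])
# actual turn about ax through current grip
T=R.from_quat(o["tool_rot"]);
for a in(8,16,21,24):
    Q=R.from_rotvec(np.radians(a)*ax)
    print(a,to_plan(G+Q.apply(o["position"]-G),(Q*T).as_matrix()))
E
```

```text
12.1 [0.511 0.072 0.101] [-1.483  5.805  5.797] 0.016162080528442088
knob_grip [([322.5, 268.1], 0.76)]
pointer_tip [([321.1, 151.4], 0.94)]
zero_mark [([283.2, 154.8], 0.82)]
pointer_tip (np.float64(-15.345184982821602), np.float64(0.05039695163220697))
zero_mark (np.float64(8.256396277355387), np.float64(0.05289526526830703))
proj [321.389 257.192] [array([282.598, 149.123]), array([320.438, 141.654]), array([399.414, 180.423])]
[ 0.603 -0.007  0.094]
8 (array([0.2, 0. , 0.2]), array([ 2.1, -7.7, -0. ]))
16 (array([0.3, 0.1, 0.4]), array([  4.1, -15.5,  -0. ]))
21 (array([0.3, 0.1, 0.5]), array([  5.4, -20.3,  -0. ]))
24 (array([0.4, 0.1, 0.6]), array([  6.2, -23.2,  -0. ]))
```

View pics/w5.png

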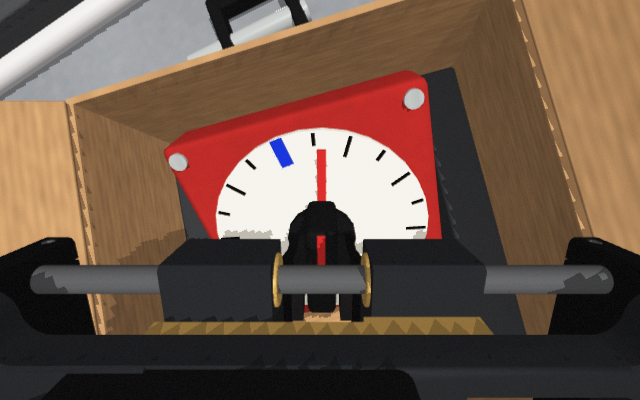

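Call:
{"api": "drive_tool", "payload": {"plan": [[0, 0, 0, 1.5, -5.5, 0, 0], [0, 0, 0, 3, -11, 0, 0], [0, 0, 0, 4.5, -16.5, 0, 0], [0, 0, 0.5, 5.7, -21.3, 0, 0], [0, 0, 0.5, 5.7, -21.3, 0, 0], [0, 0, 0.5, 5.7, -21.3, 0, 0]]}}

```text
time: 13.0
position: [0.5114, 0.0722, 0.101]
tool_rot: [-0.15, -0.668, 0.723, -0.094]
ft_force: [-0.5, 6.9, 6.3]
grip_width: 0.0158
```

```bash
python3 look.py w6; python3 - <<'E'
from h import *
o=get_obs();print(o["moment"])
im=cv2.imread("pics/w6.png").astype(int);b,g,r=im[...,0],im[...,1],im[...,2]
for n,m in(("blue",(b>130)&(r<90)&(g<110)),("red",(r>130)&(g<80)&(b<80))):
    v,u=np.nonzero(m[110:240,240:420]);print(n,len(u),[ (row+110,(u[v==row]+240).mean().round(1),(v==row).sum()) for row in range(0,130,4) if (v==row).sum()])
cv2.imwrite("pics/w6c.png",cv2.resize(im[100:260,220:440].astype(np.uint8),None,fx=3.5,fy=3.5,interpolation=3))
E
```

```text
13.0 [0.511 0.072 0.101] [-0.497  6.929  6.271] 0.015807488238781538
knob_grip [([322.7, 269.1], 0.58)]
pointer_tip [([319.2, 148.9], 0.73)]
zero_mark [([319.0, 152.5], 0.98), ([314.7, 240.4], 0.57)]
pointer_tip (np.float64(8.714012485776468), np.float64(0.05205979277006372))
zero_mark (np.float64(8.941474726771052), np.float64(0.04996803085275268))
proj [322.67  257.406] [array([321.964, 141.956]), array([359.952, 148.81 ]), array([410.978, 209.36 ])]
[1.142 0.149 0.404]
blue 259 [(134, np.float64(321.0), np.int64(13)), (138, np.float64(321.0), np.int64(13)), (142, np.float64(321.0), np.int64(13)), (146, np.float64(321.0), np.int64(13)), (150, np.float64(322.7), np.int64(3)), (154, np.float64(320.5), np.int64(2)), (158, np.float64(320.5), np.int64(2))]
red 5946 [(110, np.float64(329.5), np.int64(180)), (114, np.float64(329.5), np.int64(180)), (118, np.float64(329.5), np.int64(180)), (122, np.float64(329.5), np.int64(180)), (126, np.float64(329.5), np.int64(180)), (130, np.float64(332.8), np.int64(125)), (134, np.float64(336.2), np.int64(98)), (138, np.float64(340.0), np.int64(78)), (142, np.float64(344.0), np.int64(64)), (146, np.float64(349.6), np.int64(49)), (150, np.float64(350.8), np.int64(49)), (154, np.float64(358.3), np.int64(39)), (158, np.float64(371.0), np.int64(29)), (162, np.float64(379.0), np.int64(22)), (166, np.float64(374.6), np.int64(19)), (170, np.float64(368.0), np.int64(16)), (174, np.float64(361.6), np.int64(14)), (178, np.float64(340.1), np.int64(10)), (182, np.float64(331.4), np.int64(9)), (186, np.float64(320.5), np.int64(8)), (190, np.float64(320.5), np.int64(8)), (194, np.float64(321.0), np.int64(7)), (198, np.float64(321.0), np.int64(7)), (238, np.float64(320.5), np.int64(8))]
```

View pics/w6c.png

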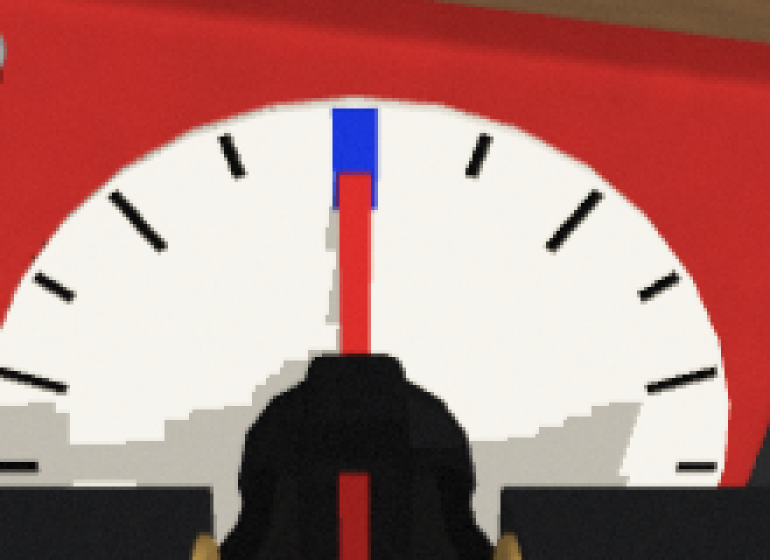

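Call:
{"api": "drive_tool", "payload": {"plan": [[0, 0, 0, 0, 0, 0, 45], [0, 0, 0, 0, 0, 0, 45], [0, 0, 0, 0, 0, 0, 45], [0, 0, 0, 0, 0, 0, 45], [0, -20, 0, 0, 0, 0, 45], [0, -50, 0, 0, 0, 0, 45], [0, -90, 0, 0, 0, 0, 45], [0, -100, 0, 0, 0, 0, 45], [0, -100, 0, 0, 0, 0, 45]]}}

```text
time: 14.2
position: [0.4779, 0.0803, 0.1957]
tool_rot: [-0.151, -0.667, 0.724, -0.093]
ft_force: [0.6, -0.2, -0.0]
grip_width: 0.0453
```

```bash
python3 look.py w7; python3 - <<'E'
from h import *
im=cv2.imread("pics/w7.png");a=cv2.resize(im[60:240,240:400],None,fx=2.5,fy=2.5,interpolation=3);b=cv2.resize(camera("scene")[60:380,210:520],(400,413))
p=np.zeros((450,800,3),np.uint8);p[:450,:400]=a[:450];p[:413,400:]=b;cv2.imwrite("pics/w7c.png",p)
E
```

```text
14.2 [0.478 0.08  0.196] [ 0.562 -0.18  -0.036] 0.04531083452050824
knob_grip [([319.0, 214.1], 0.87)]
pointer_tip [([170.8, 179.6], 0.75), ([320.8, 135.8], 0.68)]
zero_mark [([319.2, 138.7], 0.81)]
pointer_tip (np.float64(91.20015834137173), np.float64(0.14052589132822157))
zero_mark (np.float64(7.963447926703068), np.float64(0.05220688541055997))
proj [320.755 207.976] [array([320.162, 134.41 ]), array([344.352, 138.788]), array([379.185, 179.446])]
```

View pics/w7c.png

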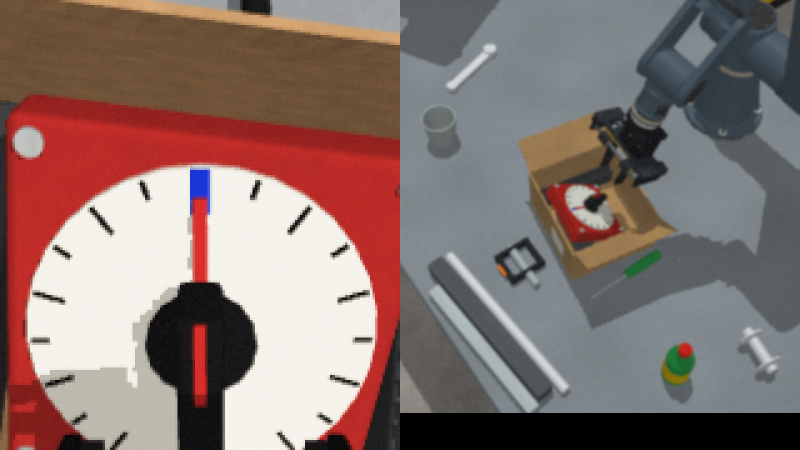

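Call:
{"api": "drive_tool", "payload": {"plan": [[0, -40, 0, 0, 0, 0, 45], [0, -70, 0, 0, 0, 0, 45], [0, -70, 0, 0, 0, 0, 45], [0, -70, 0, 0, 0, 0, 45]]}}

```text
time: 14.95
position: [0.4542, 0.0867, 0.2597]
tool_rot: [-0.15, -0.667, 0.724, -0.092]
ft_force: [0.9, -0.4, -0.1]
grip_width: 0.0448
```

```bash
python3 - <<'E'
from h import *
o=get_obs();print(o["position"],o["joint_velocities"],o["ft_force"]);print(hand_in())
E
```

```text
[0.454 0.087 0.26 ] [-0.005  0.027  0.017  0.     0.002  0.001] [ 0.855 -0.427 -0.127]
the job is handed in; nothing more can be done
None
```

The job is done and handed in at about 15 s of robot time. Both flaps are open and the pointer reads zero.

- **Flaps:** I swung the left one, then the right one, out past upright with the shut fingers. From the top camera I estimate about 2.6 rad for the left and 2.3 rad for the right. The left figure is rough: the estimate ran into the 2.6 end of the range and fitted about 2 px off.
- **Knob:** I pushed the bar most of the way round with a fingertip, from about -70° to -15°. Then I gripped it, turned the last 22° or so, and let go.
- **Pointer:** The last close-up after release shows the pointer centred on the blue mark, within about half a pixel across. In that same picture the pointer network's top hit was a false one off the plate. Its second hit, and the picture itself, agreed with the mark.
- **Plate and bystanders:** The zero mark measured 6° to 9° in every close look, the same within measuring noise, so the plate did not visibly shift. In the last scene picture the screwdriver, pedal, oil can, hub, crank and pot looked undisturbed. The cassette was not in clear view there; I last saw it beside the carton, after the flaps were opened.
- **Forces:** No reading at the end of a move went above about 10 N, and the arm was clear of everything at hand-in.

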